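# Snap a locking pin home and proof-pull it

## Robot

A 6-joint arm with a two-finger parallel gripper is mounted at the origin on a cart in front of the work surface, level with it; the furniture and walls round the work are solid. World frame = base frame: x ahead of the robot, y to its left, z up, the work surface at z = 0. Lengths are in m, angles in rad, forces in N, time in s.
With the tool pointing down it reaches from about 0.375 to 0.9 m from the base axis. Payload 3.1 kg.
Tool frame: the origin (TCP) lies on the centre line of the jaws, within the pads' length; the fingertips stand 19 mm ahead of it and the grasp point (between the pads) is the TCP; z points along the fingers, y is the line along which they close (so a half turn about z gives the same grasp; the last joint's range is limited). The gripper opens to 85 mm and grips with 20 to 120 N. Pads are 22 mm wide; open, the fingers measure 114 mm over their backs; the gripper's body (76 mm by 85 mm) begins 54 mm behind the grasp point. The pads swing forward as they close: fully open they stand 13 mm farther back than shut.
Start: joints at [1.093, 0.527, 1.433, -0, 1.181, -0.178], TCP at [0.184, 0.597, 0.25] pointing down, gripper open.
Joint ranges: [-3.08, 3.08], [-0.75, 2.2], [0.22, 2.44], [-1.43, 4.57], [0, 2.65], [-2.85, 2.85]. Speed limits (rad/s): [2.79, 2.79, 3.14, 3.14, 3.14, 3.14].

## Interface

Orientations are given as a unit quaternion [x, y, z, w].
In Python, from station import manip gives the robot as it stands.
- The arm moves only by the tool servo_tool, never from a script. Its argument "rows" is a list that holds one entry, the list of rows, each a list of 7 numbers: the turn, a rotation vector about the tool's x, y, z in degrees, then the shift along the tool's x, y, z in m, then the gripper command: -1 is shut, 1 is fully open, values between are in proportion. In form: [[[wx, wy, wz, tx, ty, tz, jaw], ...]]. A call has 1 to 8 rows; each row shifts and turns the commanded pose from where the row before left it, along the tool's axes as they then stand; what a row does not reach is not made up. A row lasts 1/12 s, in which the tool goes at most 41.7 mm and 7.16 degrees, less where a joint would pass 70% of its speed; a pose out of reach is approached as far as the arm can. A call is refused whole if a number of a shift passes 0.0417 or a number of a turn 7.16, either way. A call with a gripper value outside its range is refused whole. The fingers move at their own pace and stop on an object; "squeeze" is the grip in N (left out, the last holds). Time passes only in rows, so rows that do not move let the fingers close. It gives the time, the measured TCP pose, the force, the opening and the grip force at its end, in the units of the state.
- manip.sense(): the state, without advancing time (a new reading comes with each control period).
- manip.snapshot(name): name is "side" or "top"; returns the picture (420x560x3 uint8, blue, green, red); there is no depth.
- manip.camera_info(name): a dict with "K" (3x3 intrinsics, pixels), "k1" (the pictures are not rectified: a ray, as slopes to the right and down, at radius r is drawn at 1 + k1 r^2 times it, then the intrinsics apply), "camera_from_world" (4x4, takes a point from world to camera coordinates). Camera axes: x right, y down, z forward; pixel columns grow to the right and rows downward; lengths in m; the calibration is good to about 2 mm. A picture is of the moment at which its call begins. camera_info takes no time and is no camera call.
- manip.sign_off(): hands the job in; it is judged then, once.
The state is a dict: "t": time; "q": joint angles; "qd": joint speeds; "tau": joint torques, N m; "tcp_pos": TCP position; "tool_rot": TCP orientation; "force": force on the tool from outside, world axes, zero at the start; "ft_torque": the same for the moment, N m; "finger_gap": opening from 0.0 (shut) to 1.0 (fully open); "gripper_force": force on a finger pad.
Only numpy, scipy, OpenCV 4.12 (cv2) and the standard library are available. Lean on these libraries where they do the work, as an engineer would, in place of code of your own. Each camera call takes 0.05 s, during which the arm holds its last target. There are 200 camera calls.

## Task

Take the locking pin (the one with the round head and the groove round its shank) from the wooden rack and push it straight down into the socket of the pull stand until it clicks home with its flange down on the socket, without forcing it. Then prove that the catch holds it: tug the pin straight up with a steady pull of about 15 N (never over 20 N) for one second. Let it settle back home and let go, leaving it standing in the socket and everything else where it was.

Things in the scene. Friction and masses are not known exactly. Their poses are not given: they have to be found in the camera images.
- locking_pin_head (a point): Centre of the grip head of the loose locking pin (about 0.1 kg, steel): a dark upright round cylinder, 22 mm across, 50 mm high. Under it a flange 32 mm across, 4 mm thick, its underside 29 mm below this point; then the shank. z points up along the pin. It starts upright in one of the two holes of the rack, hanging by its flange.
- locking_pin: The same pin; origin at the centre of its tip, 85 mm below the centre of the head. The shank is round, 20 mm across, 56 mm long under the flange, with a long groove round it (11 mm across, 22 to 40 mm under the flange) and a taper over the last 13 mm, to 8 mm across at the tip.
- locking_pin_flange (a point): Centre of the underside of the locking pin's flange. It lies at the socket mouth when the pin is home.
- plain_pin_head (a point): Centre of the square head (22 x 22 x 30 mm) of a second loose steel pin, without a groove, in the other hole of the rack; its flange's underside is 19 mm under this point. Leave it there.
- pin_rack: Fixed plywood rack, 56 x 170 x 70 mm (x, y, z), origin at the centre of its underside; plate 10 mm thick on two end legs; two through holes 26 mm across at y = -45 and +45 mm, mouths 70 mm up. Each pin hangs in one of them, shank in view below the plate.
- socket_mouth (a point): Centre of the socket's mouth in the flat top (64 x 116 mm) of the aluminium carriage, 80 mm above the worktop at rest; nothing stands above this top. Upright bore, 22.4 mm across, 68 mm deep; the pin may be turned any way in it. z points up.
- carriage (a joint): Lift of the sprung carriage with the socket off its lower stop, in m, 0 at rest. When the catches take up the pull it starts to lift at an upward pull on the pin of about 6 N (weights and spring preload) and rises 1 mm for each further 8 N: about 1.1 mm at 15 N, 1.8 mm at 20 N. Pressing down does not move it.
- tape_measure: Loose tape measure, 44 x 81 x 68 mm, bystander.
- offcut_2: Loose maple offcut, 34 x 70 x 30 mm, between the rack and the stand, bystander.
- mug: Loose mug, 91 mm high, bystander.
- pull_stand: Fixed steel foot of the pull stand, 84 x 124 x 12 mm, origin under its centre, 80 mm under the mouth. In the socket two hidden spring catches resist the pin's taper (3 to 10 N), then snap into the groove before the flange is down. Their depth differs from time to time: once home, the pin has 1.5 to 9.5 mm of free upward play before the catches stop it. They do not let go; not clicked, a few newtons pull it out.
There are look-alikes about, which are no part of the job. Leave any purple or turquoise look-alike of the locking_pin alone.

How it is judged:
On the way, in this order (a step that is already met when the one before it is completed fails the run):
1. the locking pin is pushed home in the socket (flange within 2.5 mm of the socket's top, on the axis within 3 mm, carriage down) (z of locking_pin_flange in the frame of socket_mouth below 0.0025 m and horizontal distance between locking_pin_flange and socket_mouth below 0.003 m and angle between locking_pin's own z axis and vertical below 0.08 rad and value of joint carriage below 0.0003 m), for 0.1 s.
2. the fingers hold the pin and pull it up with 11 N or more for 0.6 s, and the catch keeps it (carriage lifted 0.65 mm or more, flange within 14 mm of the socket's top) (value of joint carriage above 0.00065 m and contact force between the fingers and locking_pin above 3 N and z of locking_pin_flange in the frame of socket_mouth below 0.014 m), for 0.6 s.
At the end, for the whole second after the job is handed in: The locking pin stands upright and still in the socket, flange within 3 mm of the socket's top and on its axis within 3 mm, carriage back on its stop (lift under 0.3 mm); the plain pin is still in its hole (moved less than 15 mm) (z of locking_pin_flange in the frame of socket_mouth below 0.003 m and horizontal distance between locking_pin_flange and socket_mouth below 0.003 m and angle between locking_pin's own z axis and vertical below 0.08 rad and value of joint carriage below 0.0003 m and linear speed of locking_pin below 0.01 m/s and distance of plain_pin_head from where it was at the start of the episode below 0.015 m); the robot touches nothing.
It fails at once if the proof pull exceeds 20 N (carriage lifted over 1.85 mm) (value of joint carriage above 0.00185 m).
It fails at once if the pin is forced into the stand with more than 45 N (contact force between locking_pin and pull_stand above 45 N).
It fails at once if the plain pin is moved more than 15 mm (distance of plain_pin_head from where it was at the start of the episode above 0.015 m).
It fails at once if a bystander is moved more than 20 mm (distance of any of tape_measure, offcut_2, mug from where it was at the start of the episode above 0.02 m).
It also fails if it takes over 58 s, if anything falls off the work surface, if the arm or the gripper's body presses on something with over 40 N, if the wrist force passes 120 N, or if a joint passes its speed limit or range.

## Working session

There is one attempt and no reset: what is moved stays moved. The work goes in short steps, Python scripts to look and compute and a tool call to move; the robot and the scene stay as the last step left them, time stands still between calls to the robot, and variables do not carry over. Pictures are saved under pics/ and viewed, at most 10 in all, crops included, and the job is handed in when it is done.

Besides the shell and the picture viewer there is one more tool, called in YAML: its name, and indented under it one key for each argument. servo_tool: Moves the arm, as the interface text tells. Its arguments: {"type":"object","properties":{"rows":{"type":"array","items":{"type":"array","items":{"type":"array","items":{"type":"number"}}}},"squeeze":{"type":"number"}},"required":["rows"]}

```bash
mkdir -p pics
cat > h.py <<'E'
import numpy as np, cv2
from station import manip
def ray(n,u,v):
    c=manip.camera_info(n);K=np.array(c["K"]);T=np.array(c["camera_from_world"]);k=c["k1"]
    d=np.array([(u-K[0,2])/K[0,0],(v-K[1,2])/K[1,1]]);p=d.copy()
    for _ in range(30): p=d/(1+k*(p@p))
    R=T[:3,:3]; return -R.T@T[:3,3], R.T@np.array([p[0],p[1],1])
def onz(n,u,v,z):
    o,d=ray(n,u,v); return o+d*(z-o[2])/d[2]
def tri(uv1,uv2):
    o1,d1=ray("top",*uv1);o2,d2=ray("side",*uv2)
    s=np.linalg.lstsq(np.c_[d1,-d2],o2-o1,rcond=None)[0]
    a=o1+s[0]*d1;b=o2+s[1]*d2; return (a+b)/2,np.linalg.norm(a-b)
def proj(n,P):
    c=manip.camera_info(n);K=np.array(c["K"]);T=np.array(c["camera_from_world"])
    p=T[:3,:3]@np.array(P)+T[:3,3];p=p[:2]/p[2];p=p*(1+c["k1"]*(p@p))
    return p*[K[0,0],K[1,1]]+K[:2,2]
E
python3 - <<'E'
from h import *
for n in("top","side"): cv2.imwrite(f"pics/{n}0.png",manip.snapshot(n)); print(n,ray(n,280,210))
s=manip.sense();print({k:np.round(s[k],3).tolist() for k in s})
E
```

```text
top (array([ 0.38228105, -0.05043714,  1.01484265]), array([ 0.20397733,  0.00937183, -0.97894894]))
side (array([ 0.16408658, -0.88750648,  0.83255318]), array([ 0.3575932 ,  0.69752714, -0.62099712]))
{'t': 0.1, 'q': [1.093, 0.528, 1.434, -0.0, 1.181, -0.179], 'qd': [0.001, -0.003, -0.003, -0.0, -0.001, -0.001], 'tau': [-0.0, -44.33, -17.858, -0.0, 0.004, 0.0], 'tcp_pos': [0.184, 0.597, 0.249], 'tool_rot': [0.149, 0.989, -0.001, -0.0], 'force': [0.199, 0.398, 0.947], 'ft_torque': [-0.014, 0.008, -0.007], 'gripper_force': 0.0, 'finger_gap': 0.999}
```

View pics/top0.png

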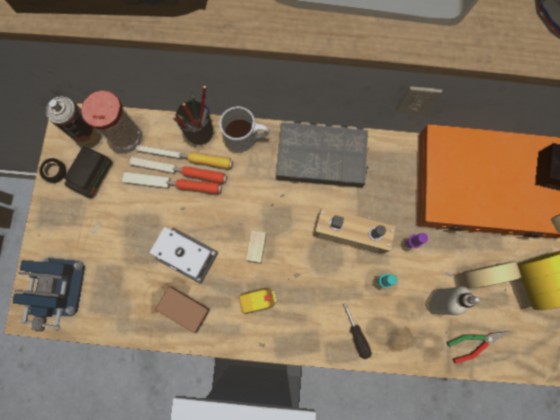

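View pics/side0.png

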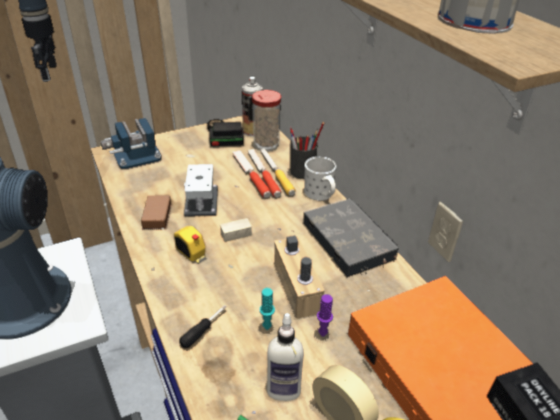

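The top view shows the rack at (355,230), with heads at (337,222) and (378,232), and the stand at (183,253). The purple (417,241) and turquoise (388,281) pins stand outside the rack, so they are look-alikes. In the side view the heads are at (292,243) and (306,268). The nearer, taller one looks like the round head, so I'll confirm it in an enlarged crop.

Run:
```python
from h import *
t=cv2.imread("pics/top0.png");s=cv2.imread("pics/side0.png")
a=cv2.resize(t[195:265,305:405],None,fx=4,fy=4,interpolation=cv2.INTER_CUBIC)
b=cv2.resize(s[225:325,260:335],None,fx=4,fy=4,interpolation=cv2.INTER_CUBIC)
c=cv2.resize(t[222:287,140:225],None,fx=4,fy=4,interpolation=cv2.INTER_CUBIC)
o=np.zeros((560,720,3),np.uint8);o[:280,:400]=a;o[:400,410:710]=b;o[290:550,:340]=c
cv2.imwrite("pics/c0.png",o)
```

```text
(no output)
```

View pics/c0.png

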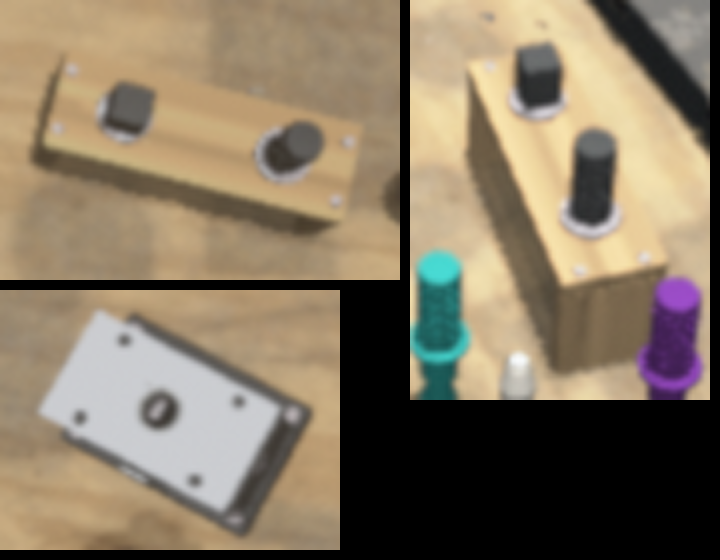

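The left head at top-view crop (130,108) is square, so it's the plain pin. The right one is round, dark and tall, at crop (303,138) in the top view and (596,145) in the side view, so it's the locking pin. Full-image positions are about (380.7,229.4) top and (306.3,261) side. The socket is at about (179.5,252.4).

Run:
```python
from h import *
t=cv2.imread("pics/top0.png");s=cv2.imread("pics/side0.png")
# carriage top plate mask, both views
def plate(im,x0,x1,y0,y1):
    h=cv2.cvtColor(im,cv2.COLOR_BGR2HSV);m=((h[...,1]<40)&(h[...,2]>150)).astype(np.uint8)*255
    z=np.zeros_like(m);z[y0:y1,x0:x1]=m[y0:y1,x0:x1]
    c=max(cv2.findContours(z,0,2)[0],key=cv2.contourArea);r=cv2.minAreaRect(cv2.convexHull(c));M=cv2.moments(cv2.convexHull(c))
    return (M['m10']/M['m00'],M['m01']/M['m00']),cv2.boxPoints(r),r
pt,bt,r=plate(t,140,225,222,287);print("plate",pt,r,onz("top",*pt,.08))
for b in bt: print(np.round(onz("top",*b,.08),4))
ps,bs,r=plate(s,175,225,155,200);print("side",ps,r,onz("side",*ps,.08))
def dark(im,x0,x1,y0,y1,th):
    g=im[y0:y1,x0:x1].max(2);m=(g<th).astype(np.uint8)
    n,l,st,c=cv2.connectedComponentsWithStats(m);out=[(st[i].tolist(),np.round(c[i]+[x0,y0],2).tolist()) for i in range(1,n) if st[i,4]>8]
    return out
print("hole top",dark(t,172,188,244,260,130)); print("hole side",dark(s,185,215,160,195,130))
print("head top",dark(t,362,392,220,245,100),"\nhead side",dark(s,295,318,253,285,100))
for u,v in[(179.5,252.4)]: print("sock",onz("top",u,v,.08))
print("pin top z.124",onz("top",380.4,229.2,.124),onz("side",306.3,261,.124),tri((380.4,229.2),(306.3,261)))
for nm,b in(("top",t),("side",s)): print(nm)
# rack corners from top crop
for u,v in[(65,55),(362,122),(345,215),(45,147)]: print("rack",np.round(onz("top",u/4+305,v/4+195,.07),4))
```

```text
plate (179.1385187480632, 251.61842784836276) ((179.03297424316406, 251.78314208984375), (53.198204040527344, 31.374618530273438), 29.19748878479004) [0.46498554 0.16772584 0.08      ]
[0.4567 0.2347 0.08  ]
[0.5195 0.2102 0.08  ]
[0.4725 0.1014 0.08  ]
[0.4111 0.1268 0.08  ]
side (199.3408838552076, 177.87941372418388) ((199.5, 177.5), (27.0, 31.0), 90.0) [0.46835249 0.16180375 0.08      ]
hole top [([4, 4, 9, 9, 53], [179.77, 251.87])]
hole side [([8, 26, 22, 9, 73], [206.49, 192.19])]
head top [([9, 7, 14, 11, 112], [377.44, 231.88])] 
head side [([5, 9, 11, 19, 162], [305.08, 271.32])]
sock [0.46337824 0.16671055 0.08      ]
pin top z.124 [ 0.54655537 -0.25493463  0.124     ] [ 0.54787949 -0.25885341  0.124     ] (array([ 0.54827196, -0.25605157,  0.12095532]), np.float64(0.0023843041354193496))
top
side
rack [ 0.5906 -0.1329  0.07  ]
rack [ 0.568  -0.3007  0.07  ]
rack [ 0.5151 -0.2932  0.07  ]
rack [ 0.5377 -0.1256  0.07  ]
```

The two views agree: the pin is at (0.547,-0.257) and the socket at about (0.464,0.167). I'm moving over the pin with the yaw held, which closes the jaws nearly along the rack axis, and with the jaws partly closed.

servo_tool:
  rows:
    - [[0,0,0,-0.026,-0.031,0,0.3],[0,0,0,-0.026,-0.031,0,0.3],[0,0,0,-0.026,-0.031,0,0.3],[0,0,0,-0.026,-0.031,0,0.3],[0,0,0,-0.026,-0.031,0,0.3],[0,0,0,-0.026,-0.031,0,0.3],[0,0,0,-0.026,-0.031,0,0.3],[0,0,0,-0.026,-0.031,0,0.3]]
  squeeze: 80

```text
t: 0.77
tcp_pos: [0.3098, 0.2972, 0.2502]
tool_rot: [0.148, 0.989, -0.0, -0.0]
force: [0.7, -0.4, -0.2]
finger_gap: 0.647
gripper_force: 0.0
```

servo_tool:
  rows:
    - [[0,0,0,-0.026,-0.031,0,0.3],[0,0,0,-0.026,-0.031,0,0.3],[0,0,0,-0.026,-0.031,0,0.3],[0,0,0,-0.026,-0.031,0,0.3],[0,0,0,-0.026,-0.031,0,0.3],[0,0,0,-0.026,-0.031,0,0.3],[0,0,0,-0.026,-0.031,0,0.3],[0,0,0,-0.026,-0.031,0,0.3]]

```text
t: 1.43
tcp_pos: [0.4356, -0.0012, 0.2502]
tool_rot: [0.149, 0.989, 0.0, -0.0]
force: [0.1, 0.2, -0.4]
finger_gap: 0.654
gripper_force: 0.0
```

servo_tool:
  rows:
    - [[0,0,0,-0.026,-0.031,0,0.3],[0,0,0,-0.026,-0.031,0,0.3],[0,0,0,-0.026,-0.031,0,0.3],[0,0,0,-0.026,-0.031,0,0.3],[0,0,0,-0.026,-0.031,0,0.3],[0,0,0,-0.026,-0.031,0,0.3],[0,0,0,0,0,0,0.3],[0,0,0,0,0,0,0.3]]

```text
t: 2.1
tcp_pos: [0.5302, -0.225, 0.2495]
tool_rot: [0.15, 0.989, 0.0, -0.0]
force: [0.7, 0.7, -0.7]
finger_gap: 0.652
gripper_force: 0.0
```

Run:
```python
from h import *
print(tri((419.5,238.5),(326.5,299)),tri((389.5,279),(268,293)))
```

```text
(array([ 0.54136043, -0.34608558,  0.10285234]), np.float64(0.006981251547277454)) (array([ 0.44928349, -0.28486026,  0.10183103]), np.float64(0.005611079166684709))
```

servo_tool:
  rows:
    - [[0,0,0,-0.013,-0.013,0,0.3],[0,0,0,-0.013,-0.0125,0,0.3],[0,0,0,0,0,0.02,0.3],[0,0,0,0,0,0.02,0.3],[0,0,0,0,0,0.02,0.3],[0,0,0,0,0,0,0.3]]

```text
t: 2.6
tcp_pos: [0.544, -0.2514, 0.1863]
tool_rot: [0.148, 0.989, 0.003, -0.005]
force: [-0.4, 0.7, -0.3]
finger_gap: 0.651
gripper_force: 0.0
```

servo_tool:
  rows:
    - [[0,0,0,0,0,0,0.3],[0,0,0,0,0,0,0.3],[0,0,0,0,0,0,0.3]]

```text
t: 2.85
tcp_pos: [0.5478, -0.2548, 0.1918]
tool_rot: [0.149, 0.989, -0.001, 0.001]
force: [-0.3, 0.1, 0.2]
finger_gap: 0.65
gripper_force: 0.0
```

Run:
```python
from h import *
s=manip.sense();print(s["tcp_pos"],s["tool_rot"])
t=manip.snapshot("top");d=manip.snapshot("side")
print(proj("top",[.547,-.257,.124]),proj("side",[.547,-.257,.124]))
a=cv2.resize(t[170:270,310:430],None,fx=3,fy=3,interpolation=cv2.INTER_CUBIC)
b=cv2.resize(d[180:310,250:370],None,fx=3,fy=3,interpolation=cv2.INTER_CUBIC)
o=np.zeros((400,730,3),np.uint8);o[:300,:360]=a;o[:390,370:730]=b
cv2.imwrite("pics/c1.png",o)
```

```text
[ 0.54784746 -0.2547705   0.19183854] [ 1.48500329e-01  9.88911591e-01 -5.36988899e-04  1.10893133e-03]
[381.38859463 229.08023372] [305.46288882 260.53703172]
```

View pics/c1.png

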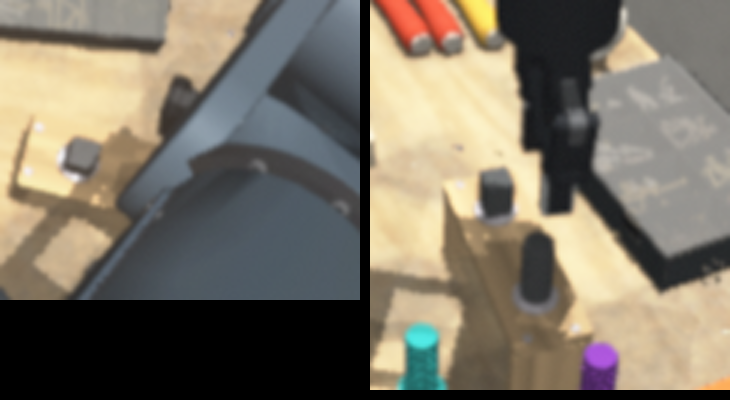

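The side view shows the gripper above the round head at crop (537,245), and the arm hides it from the top camera. I'm descending to the grip height and then closing gently.

servo_tool:
  rows:
    - [[0,0,0,0,-0.002,0.02,0.3],[0,0,0,0,0,0.02,0.3],[0,0,0,0,0,0.02,0.3],[0,0,0,0,0,0.02,0.3],[0,0,0,0,0,0.007,0.3],[0,0,0,0,0,0,0.3],[0,0,0,0,0,0,0.3],[0,0,0,0,0,0,0.3]]
  squeeze: 30

```text
t: 3.62
tcp_pos: [0.5475, -0.2574, 0.1047]
tool_rot: [0.149, 0.989, -0.001, 0.001]
force: [1.0, 1.2, -0.5]
finger_gap: 0.651
gripper_force: 0.0
```

servo_tool:
  rows:
    - [[0,0,0,0,0,0,-1],[0,0,0,0,0,0,-1],[0,0,0,0,0,0,-1],[0,0,0,0,0,0,-1],[0,0,0,0,0,0,-1],[0,0,0,0,0,0,-1],[0,0,0,0,0,0,-1],[0,0,0,0,0,0,-1]]

```text
t: 4.28
tcp_pos: [0.5472, -0.2568, 0.1044]
tool_rot: [0.149, 0.989, -0.0, 0.001]
force: [-0.1, 1.1, 5.8]
finger_gap: 0.245
gripper_force: 29.4
```

servo_tool:
  rows:
    - [[0,0,0,0,0,0,-1],[0,0,0,0,0,0,-1],[0,0,0,0,0,-0.01,-1],[0,0,0,0,0,-0.02,-1],[0,0,0,0,0,-0.02,-1],[0,0,0,0,0,-0.02,-1],[0,0,0,0,0,-0.02,-1],[0,0,0,0,0,-0.02,-1]]
  squeeze: 80

```text
t: 4.95
tcp_pos: [0.546, -0.2567, 0.2142]
tool_rot: [0.149, 0.989, -0.0, -0.001]
force: [0.3, -0.1, -0.5]
finger_gap: 0.239
gripper_force: 87.4
```

servo_tool:
  rows:
    - [[0,0,0,0,0,-0.02,-1],[0,0,0,0,0,-0.01,-1],[0,0,0,0,0,0,-1],[0,0,0,0,0,0,-1],[0,0,0,0,0,0,-1]]

```text
t: 5.37
tcp_pos: [0.5457, -0.2563, 0.242]
tool_rot: [0.149, 0.989, 0.001, -0.001]
force: [0.6, 0.2, -1.6]
finger_gap: 0.238
gripper_force: 87.5
```

servo_tool:
  rows:
    - [[0,0,0,0.01,0.018,0,-1],[0,0,0,0.017,0.0318,0,-1],[0,0,0,0.017,0.0318,0,-1],[0,0,0,0.017,0.0318,0,-1],[0,0,0,0.017,0.0318,0,-1],[0,0,0,0.017,0.0318,0,-1],[0,0,0,0.017,0.0318,0,-1],[0,0,0,0.017,0.0318,0,-1]]

```text
t: 6.03
tcp_pos: [0.4926, 0.0128, 0.2419]
tool_rot: [0.149, 0.989, 0.0, -0.002]
force: [0.4, 0.2, -1.3]
finger_gap: 0.234
gripper_force: 87.5
```

servo_tool:
  rows:
    - [[0,0,0,0.017,0.0318,0,-1],[0,0,0,0.017,0.0318,0,-1],[0,0,0,0.017,0.0318,0,-1],[0,0,0,0.017,0.0318,0,-1],[0,0,0,0.0063,0.0131,0,-1],[0,0,0,0,0,0,-1],[0,0,0,0,0,0,-1],[0,0,0,0,0,0,-1]]

```text
t: 6.7
tcp_pos: [0.4642, 0.1664, 0.2425]
tool_rot: [0.149, 0.989, -0.001, -0.001]
force: [-0.5, 1.1, -2.3]
finger_gap: 0.233
gripper_force: 87.5
```

servo_tool:
  rows:
    - [[0,0,0,0,0,0,-1],[0,0,0,0,0,0,-1]]

```text
t: 6.87
tcp_pos: [0.4647, 0.1659, 0.243]
tool_rot: [0.15, 0.989, -0.0, -0.0]
force: [0.1, -0.8, -1.4]
finger_gap: 0.236
gripper_force: 87.5
```

Run:
```python
from h import *
s=manip.sense();print(s["tcp_pos"],s["tool_rot"])
t=manip.snapshot("top");d=manip.snapshot("side")
cv2.imwrite("pics/t2.png",t);cv2.imwrite("pics/s2.png",d)
a=cv2.resize(t[210:300,130:240],None,fx=3,fy=3,interpolation=cv2.INTER_CUBIC)
b=cv2.resize(d[90:220,150:250],None,fx=4,fy=4,interpolation=cv2.INTER_CUBIC)
o=np.zeros((530,750,3),np.uint8);o[:270,:330]=a;o[:520,340:740]=b
cv2.imwrite("pics/c2.png",o)
```

```text
[0.46471712 0.16587255 0.24302103] [ 1.49824024e-01  9.88712630e-01 -1.93790809e-04 -2.45045705e-04]
```

View pics/c2.png

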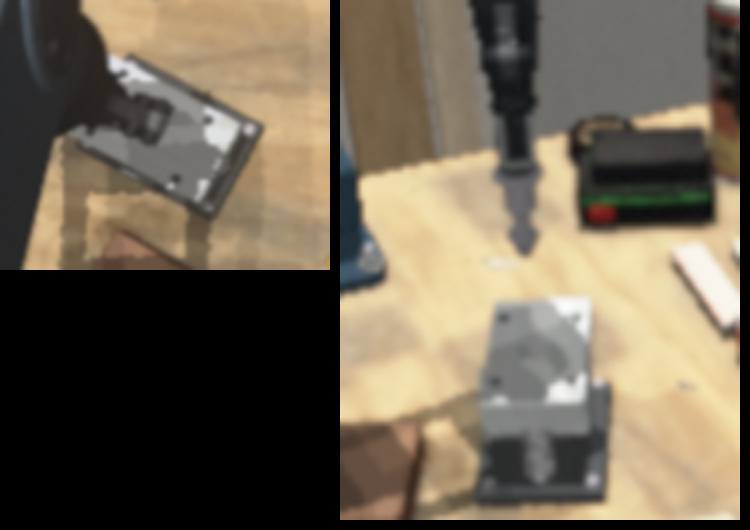

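The pin hangs from the fingers in the side view, with its flange at crop (518,165) and its tip at (526,250). The carriage top is below it, centred at about (540,350). I'm comparing these with the projected tool axis.

Run:
```python
from h import *
f=lambda p:(p-[150,90])*4+[340,0]
for z in(.243,.214,.208,.155):print(z,f(proj("side",[.4647,.1659,z])),)
for p in([.4635,.167,.08],[.4635,.167,.02]):print(f(proj("side",p)),proj("top",p))
s0=cv2.imread("pics/side0.png")
o=np.zeros((600,800,3),np.uint8)
o[:600,:440]=cv2.resize(s0[155:215,180:224],None,fx=10,fy=10,interpolation=cv2.INTER_CUBIC)
t0=cv2.imread("pics/top0.png")
o[:300,450:800]=cv2.resize(t0[237:267,162:197],None,fx=10,fy=10,interpolation=cv2.INTER_CUBIC)
cv2.imwrite("pics/c3.png",o)
```

```text
0.243 [509.15423166 122.82712888]
0.214 [513.02407512 165.75839655]
0.208 [513.81396538 174.49324268]
0.155 [520.63451902 249.52988914]
[527.47322532 349.08702363] [179.37570889 252.33147873]
[534.51209306 424.24603417] [185.05534556 255.15593213]
```

View pics/c3.png

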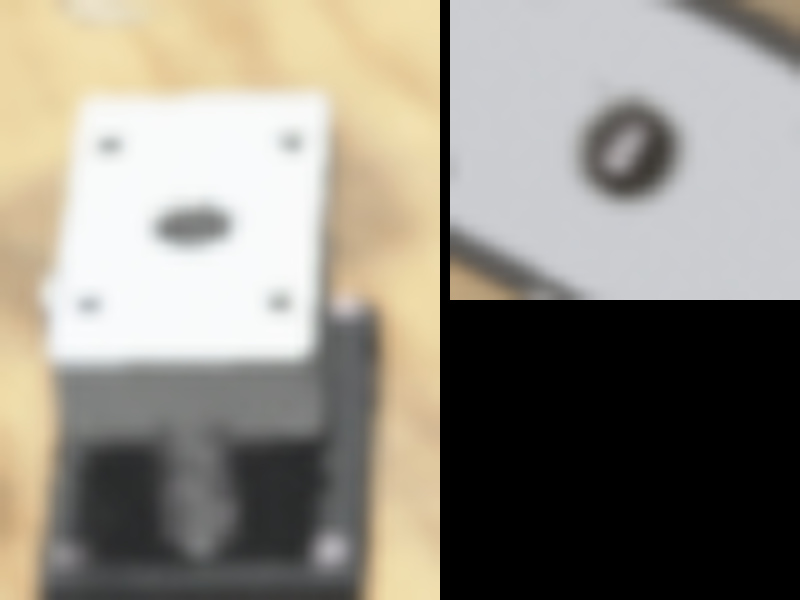

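Corrected for the side-camera bias seen on the held pin, both views put the socket at about (0.465,0.167). I'm nudging 1.4 mm in tool y and descending to just above the mouth.

servo_tool:
  rows:
    - [[0,0,0,0,0.0014,0.01,-1],[0,0,0,0,0,0.02,-1],[0,0,0,0,0,0.02,-1],[0,0,0,0,0,0.015,-1],[0,0,0,0,0,0.0,-1],[0,0,0,0,0,0.0,-1],[0,0,0,0,0,0.0,-1]]

```text
t: 7.55
tcp_pos: [0.4654, 0.1684, 0.1786]
tool_rot: [0.149, 0.989, 0.0, 0.0]
force: [-0.0, -0.1, -1.1]
finger_gap: 0.234
gripper_force: 87.5
```

servo_tool:
  rows:
    - [[0,0,0,0,0,0.003,-1],[0,0,0,0,0,0.003,-1],[0,0,0,0,0,0.003,-1],[0,0,0,0,0,0.003,-1],[0,0,0,0,0,0.0,-1],[0,0,0,0,0,0.0,-1]]

```text
t: 8.05
tcp_pos: [0.4647, 0.1684, 0.1662]
tool_rot: [0.149, 0.989, -0.0, -0.0]
force: [0.0, 0.1, -1.6]
finger_gap: 0.233
gripper_force: 87.5
```

servo_tool:
  rows:
    - [[0,0,0,0,-0.001,0.002,-1],[0,0,0,0,0,0.002,-1],[0,0,0,0,0,0.002,-1],[0,0,0,0,0,0.0,-1],[0,0,0,0,0,0.0,-1]]

```text
t: 8.47
tcp_pos: [0.4648, 0.1674, 0.1602]
tool_rot: [0.149, 0.989, 0.0, 0.0]
force: [-0.2, -0.5, -1.3]
finger_gap: 0.234
gripper_force: 87.5
```

servo_tool:
  rows:
    - [[0,0,0,0,0,0.002,-1],[0,0,0,0,0,0.002,-1],[0,0,0,0,0,0.0,-1],[0,0,0,0,0,0.0,-1]]

```text
t: 8.8
tcp_pos: [0.4657, 0.1676, 0.1563]
tool_rot: [0.149, 0.989, 0.0, 0.001]
force: [3.7, -0.4, -3.1]
finger_gap: 0.24
gripper_force: 88.0
```

Contact pushes the tool toward +x, so I'm shifting about 1 mm in +x.

servo_tool:
  rows:
    - [[0,0,0,-0.001,0.0003,0,-1],[0,0,0,0,0,0.002,-1],[0,0,0,0,0,0.0,-1],[0,0,0,0,0,0.0,-1]]

```text
t: 9.13
tcp_pos: [0.466, 0.1675, 0.1543]
tool_rot: [0.149, 0.989, 0.0, 0.0]
force: [2.7, 0.4, -2.6]
finger_gap: 0.235
gripper_force: 88.0
```

servo_tool:
  rows:
    - [[0,0,0,0,0,0.002,-1],[0,0,0,0,0,0.002,-1],[0,0,0,0,0,0.0,-1],[0,0,0,0,0,0.0,-1]]

```text
t: 9.47
tcp_pos: [0.4659, 0.1675, 0.1502]
tool_rot: [0.149, 0.989, 0.0, 0.0]
force: [3.3, 1.4, -2.1]
finger_gap: 0.234
gripper_force: 87.9
```

servo_tool:
  rows:
    - [[0,0,0,-0.001,0.0005,0,-1],[0,0,0,0,0,0.002,-1],[0,0,0,0,0,0.002,-1],[0,0,0,0,0,0.0,-1],[0,0,0,0,0,0.0,-1]]

```text
t: 9.88
tcp_pos: [0.4662, 0.1676, 0.1459]
tool_rot: [0.149, 0.989, -0.0, -0.001]
force: [2.9, 0.5, -3.2]
finger_gap: 0.239
gripper_force: 87.9
```

servo_tool:
  rows:
    - [[0,0,0,0,0,0.002,-1],[0,0,0,0,0,0.002,-1],[0,0,0,0,0,0.0,-1],[0,0,0,0,0,0.0,-1]]

```text
t: 10.22
tcp_pos: [0.4663, 0.1676, 0.142]
tool_rot: [0.149, 0.989, -0.0, -0.0]
force: [2.1, 0.3, -2.0]
finger_gap: 0.234
gripper_force: 87.9
```

servo_tool:
  rows:
    - [[0,0,0,-0.0005,0,0.002,-1],[0,0,0,0,0,0.002,-1],[0,0,0,0,0,0.002,-1],[0,0,0,0,0,0.002,-1],[0,0,0,0,0,0,-1]]

```text
t: 10.63
tcp_pos: [0.4666, 0.1675, 0.1338]
tool_rot: [0.149, 0.989, -0.0, -0.001]
force: [0.0, -0.1, -0.8]
finger_gap: 0.237
gripper_force: 87.9
```

servo_tool:
  rows:
    - [[0,0,0,0,0,0.002,-1],[0,0,0,0,0,0.002,-1],[0,0,0,0,0,0.002,-1],[0,0,0,0,0,0,-1]]

```text
t: 10.97
tcp_pos: [0.467, 0.1674, 0.128]
tool_rot: [0.149, 0.989, -0.0, -0.0]
force: [0.7, -0.2, -0.3]
finger_gap: 0.235
gripper_force: 87.9
```

servo_tool:
  rows:
    - [[0,0,0,0,0,0.002,-1],[0,0,0,0,0,0.002,-1],[0,0,0,0,0,0,-1],[0,0,0,0,0,0,-1]]

```text
t: 11.3
tcp_pos: [0.4672, 0.1674, 0.1239]
tool_rot: [0.149, 0.989, -0.0, -0.0]
force: [1.3, 0.2, -2.7]
finger_gap: 0.238
gripper_force: 87.8
```

servo_tool:
  rows:
    - [[0,0,0,0,0,0.0015,-1],[0,0,0,0,0,0.0015,-1],[0,0,0,0,0,0,-1]]

```text
t: 11.55
tcp_pos: [0.467, 0.1675, 0.121]
tool_rot: [0.149, 0.989, -0.0, -0.0]
force: [-0.1, -0.3, -1.4]
finger_gap: 0.238
gripper_force: 87.8
```

servo_tool:
  rows:
    - [[0,0,0,0,0,0.0015,-1],[0,0,0,0,0,0.0015,-1],[0,0,0,0,0,0,-1]]

```text
t: 11.8
tcp_pos: [0.4667, 0.1675, 0.1179]
tool_rot: [0.149, 0.989, -0.0, -0.001]
force: [0.2, -0.1, -1.4]
finger_gap: 0.232
gripper_force: 87.6
```

servo_tool:
  rows:
    - [[0,0,0,0,0,0.001,-1],[0,0,0,0,0,0,-1],[0,0,0,0,0,0,-1]]

```text
t: 12.05
tcp_pos: [0.4669, 0.1675, 0.1172]
tool_rot: [0.149, 0.989, -0.0, -0.0]
force: [-0.4, -0.6, -1.7]
finger_gap: 0.23
gripper_force: 87.6
```

servo_tool:
  rows:
    - [[0,0,0,0,0,0.001,-1],[0,0,0,0,0,0,-1]]

```text
t: 12.22
tcp_pos: [0.4671, 0.1675, 0.1162]
tool_rot: [0.149, 0.989, -0.0, -0.0]
force: [0.9, -0.2, -1.4]
finger_gap: 0.24
gripper_force: 87.6
```

servo_tool:
  rows:
    - [[0,0,0,0,0,0.001,-1],[0,0,0,0,0,0,-1]]

```text
t: 12.38
tcp_pos: [0.4671, 0.1674, 0.1152]
tool_rot: [0.149, 0.989, -0.0, -0.0]
force: [0.7, 0.3, -2.0]
finger_gap: 0.236
gripper_force: 87.6
```

servo_tool:
  rows:
    - [[0,0,0,0,0,0.0008,-1],[0,0,0,0,0,0,-1]]

```text
t: 12.55
tcp_pos: [0.4672, 0.1675, 0.1145]
tool_rot: [0.149, 0.989, 0.0, 0.0]
force: [0.2, 0.3, -1.5]
finger_gap: 0.237
gripper_force: 87.9
```

servo_tool:
  rows:
    - [[0,0,0,0,0,0.0007,-1],[0,0,0,0,0,0,-1]]

```text
t: 12.72
tcp_pos: [0.4672, 0.1675, 0.1144]
tool_rot: [0.149, 0.989, -0.0, 0.0]
force: [-0.8, 0.6, 5.5]
finger_gap: 0.234
gripper_force: 88.4
```

servo_tool:
  rows:
    - [[0,0,0,0,0,0.0007,-1],[0,0,0,0,0,0,-1]]

```text
t: 12.88
tcp_pos: [0.4672, 0.1675, 0.1143]
tool_rot: [0.149, 0.989, 0.0, 0.0]
force: [-3.1, 0.2, 9.9]
finger_gap: 0.238
gripper_force: 88.9
```

servo_tool:
  rows:
    - [[0,0,0,0,0,0.0005,-1],[0,0,0,0,0,0,-1]]

```text
t: 13.05
tcp_pos: [0.4673, 0.1675, 0.1143]
tool_rot: [0.149, 0.989, 0.0, 0.0]
force: [-2.8, -0.3, 13.5]
finger_gap: 0.235
gripper_force: 89.3
```

The flange is down at 0.1143, matching the rack height, with about 15 N on it. I'm unloading now and then easing up to find the catch.

servo_tool:
  rows:
    - [[0,0,0,0,0,-0.001,-1],[0,0,0,0,0,-0.0008,-1],[0,0,0,0,0,0,-1],[0,0,0,0,0,0,-1]]

```text
t: 13.38
tcp_pos: [0.4673, 0.1675, 0.1145]
tool_rot: [0.149, 0.989, 0.0, 0.0]
force: [-0.4, 0.7, 3.1]
finger_gap: 0.234
gripper_force: 88.1
```

servo_tool:
  rows:
    - [[0,0,0,0,0,-0.001,-1],[0,0,0,0,0,0,-1],[0,0,0,0,0,0,-1]]

```text
t: 13.63
tcp_pos: [0.467, 0.1675, 0.1151]
tool_rot: [0.149, 0.989, -0.0, -0.0]
force: [0.4, 0.3, -1.3]
finger_gap: 0.235
gripper_force: 88.1
```

servo_tool:
  rows:
    - [[0,0,0,0,0,-0.001,-1],[0,0,0,0,0,0,-1],[0,0,0,0,0,0,-1]]

```text
t: 13.88
tcp_pos: [0.4671, 0.1675, 0.1164]
tool_rot: [0.149, 0.989, -0.0, -0.0]
force: [0.1, 1.0, -1.6]
finger_gap: 0.233
gripper_force: 88.1
```

servo_tool:
  rows:
    - [[0,0,0,0,0,-0.0008,-1],[0,0,0,0,0,0,-1],[0,0,0,0,0,0,-1]]

```text
t: 14.13
tcp_pos: [0.4672, 0.1675, 0.1173]
tool_rot: [0.149, 0.989, 0.0, 0.0]
force: [-0.5, -0.4, -0.8]
finger_gap: 0.232
gripper_force: 88.1
```

servo_tool:
  rows:
    - [[0,0,0,0,0,-0.0008,-1],[0,0,0,0,0,0,-1],[0,0,0,0,0,0,-1]]

```text
t: 14.38
tcp_pos: [0.4672, 0.1675, 0.1181]
tool_rot: [0.149, 0.989, 0.0, 0.0]
force: [-0.6, -0.5, -0.7]
finger_gap: 0.233
gripper_force: 88.1
```

servo_tool:
  rows:
    - [[0,0,0,0,0,-0.0008,-1],[0,0,0,0,0,0,-1],[0,0,0,0,0,0,-1]]

```text
t: 14.63
tcp_pos: [0.4672, 0.1675, 0.1189]
tool_rot: [0.149, 0.989, 0.0, 0.0]
force: [-0.4, 0.3, -0.6]
finger_gap: 0.233
gripper_force: 88.1
```

servo_tool:
  rows:
    - [[0,0,0,0,0,-0.0008,-1],[0,0,0,0,0,0,-1],[0,0,0,0,0,0,-1]]

```text
t: 14.88
tcp_pos: [0.467, 0.1675, 0.1193]
tool_rot: [0.149, 0.989, -0.0, -0.0]
force: [0.7, 0.1, -5.1]
finger_gap: 0.237
gripper_force: 87.3
```

servo_tool:
  rows:
    - [[0,0,0,0,0,-0.0008,-1],[0,0,0,0,0,0,-1],[0,0,0,0,0,0,-1]]

```text
t: 15.13
tcp_pos: [0.467, 0.1674, 0.1199]
tool_rot: [0.149, 0.989, -0.0, -0.0]
force: [1.1, 0.5, -10.9]
finger_gap: 0.237
gripper_force: 86.9
```

The catch took up at 0.1193. About 0.5 mm more brings it to 15 N.

servo_tool:
  rows:
    - [[0,0,0,0,0,-0.0003,-1],[0,0,0,0,0,-0.0002,-1],[0,0,0,0,0,0,-1]]

```text
t: 15.38
tcp_pos: [0.4669, 0.1674, 0.1204]
tool_rot: [0.149, 0.989, -0.0, -0.0]
force: [2.3, 0.6, -14.7]
finger_gap: 0.237
gripper_force: 86.5
```

servo_tool:
  rows:
    - [[0,0,0,0,0,0,-1],[0,0,0,0,0,0,-1],[0,0,0,0,0,0,-1],[0,0,0,0,0,0,-1],[0,0,0,0,0,0,-1],[0,0,0,0,0,0,-1],[0,0,0,0,0,0,-1],[0,0,0,0,0,0,-1]]

```text
t: 16.05
tcp_pos: [0.4669, 0.1674, 0.1208]
tool_rot: [0.149, 0.989, -0.0, -0.0]
force: [1.6, 0.0, -17.3]
finger_gap: 0.239
gripper_force: 86.3
```

servo_tool:
  rows:
    - [[0,0,0,0,0,0,-1],[0,0,0,0,0,0,-1],[0,0,0,0,0,0,-1],[0,0,0,0,0,0,-1],[0,0,0,0,0,0,-1],[0,0,0,0,0,0,-1]]

```text
t: 16.55
tcp_pos: [0.467, 0.1674, 0.1209]
tool_rot: [0.149, 0.989, -0.0, -0.0]
force: [0.7, -0.1, -17.1]
finger_gap: 0.234
gripper_force: 86.3
```

It held for over 1 s at 15–17 N. I'm lowering back to home.

servo_tool:
  rows:
    - [[0,0,0,0,0,0.001,-1],[0,0,0,0,0,0.001,-1],[0,0,0,0,0,0.001,-1],[0,0,0,0,0,0.001,-1],[0,0,0,0,0,0.001,-1],[0,0,0,0,0,0.001,-1],[0,0,0,0,0,0,-1],[0,0,0,0,0,0,-1]]

```text
t: 17.22
tcp_pos: [0.4677, 0.1675, 0.1153]
tool_rot: [0.149, 0.989, 0.0, 0.001]
force: [-0.5, 0.4, -0.5]
finger_gap: 0.235
gripper_force: 86.9
```

servo_tool:
  rows:
    - [[0,0,0,0,0,0.0008,-1],[0,0,0,0,0,0,-1],[0,0,0,0,0,0,-1]]

```text
t: 17.47
tcp_pos: [0.4677, 0.1676, 0.1145]
tool_rot: [0.149, 0.989, 0.0, 0.001]
force: [-1.0, 0.3, 2.2]
finger_gap: 0.233
gripper_force: 88.0
```

servo_tool:
  rows:
    - [[0,0,0,0,0,0.0002,0.3],[0,0,0,0,0,0,0.3],[0,0,0,0,0,0,0.3],[0,0,0,0,0,0,0.3],[0,0,0,0,0,0,0.3],[0,0,0,0,0,0,0.3]]
  squeeze: 20

```text
t: 17.97
tcp_pos: [0.4672, 0.1675, 0.1138]
tool_rot: [0.149, 0.989, -0.0, -0.0]
force: [-0.1, 0.0, 0.7]
finger_gap: 0.649
gripper_force: 0.0
```

servo_tool:
  rows:
    - [[0,0,0,0,0,-0.005,0.3],[0,0,0,0,0,-0.01,0.3],[0,0,0,0,0,-0.015,0.3],[0,0,0,0,0,-0.02,0.3],[0,0,0,0,0,-0.03,0.3],[0,0,0,0,0,-0.03,0.3],[0,0,0,0,0,-0.03,0.3],[0,0,0,0,0,0,0.3]]

```text
t: 18.63
tcp_pos: [0.4707, 0.1681, 0.2605]
tool_rot: [0.149, 0.989, 0.002, 0.006]
force: [0.9, -0.2, -0.4]
finger_gap: 0.651
gripper_force: 0.0
```

servo_tool:
  rows:
    - [[0,0,0,0.03,0,0,0.3],[0,0,0,0.04,0,0,0.3],[0,0,0,0,0,0,0.3],[0,0,0,0,0,0,0.3]]

```text
t: 18.97
tcp_pos: [0.3975, 0.1883, 0.2541]
tool_rot: [0.148, 0.989, -0.0, -0.001]
force: [0.8, -0.4, -0.1]
finger_gap: 0.649
gripper_force: 0.0
```

Run:
```python
from h import *
s=manip.sense();print(s["tcp_pos"],s["force"])
t=manip.snapshot("top");d=manip.snapshot("side")
a=cv2.resize(t[190:290,130:250],None,fx=3,fy=3,interpolation=cv2.INTER_CUBIC)
b=cv2.resize(d[120:220,150:240],None,fx=4,fy=4,interpolation=cv2.INTER_CUBIC)
o=np.zeros((410,740,3),np.uint8);o[:300,:360]=a;o[:400,370:730]=b
cv2.imwrite("pics/c4.png",o)
f=lambda p:(p-[150,120])*4+[370,0]
for z in(.08,.084,.134):print(z,f(proj("side",[.4665,.1675,z])+[1.4,0]))
```

```text
[0.39753719 0.1883406  0.25410917] [ 0.83532655 -0.43748614 -0.13161374]
0.08 [567.28472465 227.56898156]
0.084 [566.81222225 222.41246122]
0.134 [560.78179437 156.32026007]
```

View pics/c4.png

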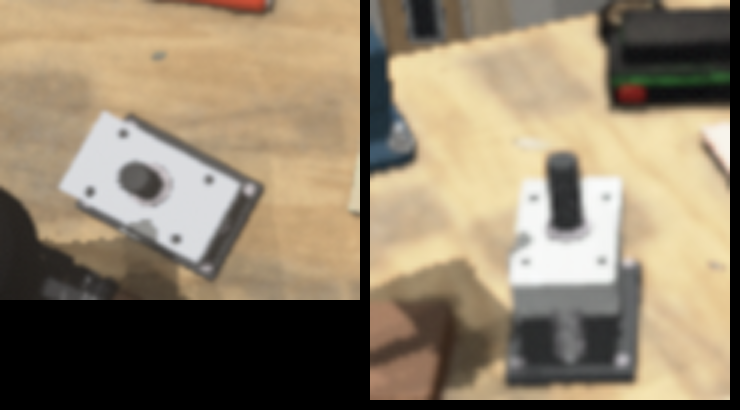

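The pin stands upright in the socket with its flange on the plate. Its head top is at crop (563,155) against an expected (561,156), so it is home and the gripper is clear.

```bash
python3 -c "
from station import manip
print(manip.sign_off())"
```

```text
the job is handed in; nothing more can be done
None
```

The locking pin is home in the socket, the catch held a steady 15–17 N upward pull for over a second, and the job was handed in at about 19 s with the pin standing and the gripper clear; the sign-off returned no verdict.

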